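Fit a rover wheel on its cross-pin axle in a tilted bench vice

TASK

Fit the loose rover wheel onto the bare axle of the gearmotor that is clamped in the tilted vice: slide its hub over the shaft with the long boss outwards, and when it lands on the brass drive pin turn it until you feel the slots in its hub drop over the pin, so that it sits fully home against the steel flange, then let go of it. Do not force it, and leave the other loose things on the bench where they are.

Things in the scene. Friction and masses are not known exactly. Their poses are not given: they have to be found in the camera images.
- wheel_center (a point): Loose wheel, 0.28 to 0.46 kg: black lugged tyre 130 mm across, 44 mm wide, orange rim with six spokes, aluminium hub. Lies flat, inner face with the slots down, boss up. Point on its axis, 34 mm above the inner face, half-way up the overall 68 mm. z: from inner face to boss. Open room round the boss inside the 92 mm rim, down to the spokes and hub 16 mm below this point.
- wheel_boss (a point): Middle of the wheel's boss, where it is gripped: a plain round aluminium tube 34 mm in diameter that can be gripped at any turn. It stands 24 mm clear of the tyre's outer side, 12 mm above and below this point, 44 to 68 mm from the wheel's inner face. Same axes as wheel_center. A hole 18 mm in diameter runs through it along z.
- wheel_socket (a point): Centre of the wheel's inner face (underside as it lies), where the hub, 56 mm across, has two slots crossing at right angles, 8.4 mm wide and 14 mm deep; the round 18 mm hole goes on through the boss. Out of sight, and how the slots stand to the spokes is not told. z as wheel_center.
- axle_seat (a point): Point on the axle's line in the face of the flange (dark steel disc 60 mm across) on which the wheel's inner face must sit, about 0.18 m up. z: along the axle, up and outwards, leaning 24 to 36 degrees from vertical, roughly towards the robot. x and y belong to the vice's head, not to the pin. Wheel home: wheel_center is 34 mm from here along z; resting on the crossed pin: 45 mm.
- axle_pin (a point): Middle of the brass drive pin, 6 mm thick and 48 mm long, that goes square through the axle 8 mm from axle_seat along z. Same z. Which way the pin points about the axle is NOT given by these axes; it can be any. The gearbox holds the axle still up to about 0.25 N m, so the wheel can be turned on it until a slot meets the pin (within some 3 degrees, every 90 degrees).
- axle_tip (a point): Outer end of the bare axle, on its line, 60 mm from axle_seat along z, same axes. From the flange to here it is a round steel shaft 16 mm in diameter; its last 9 mm taper to 9 mm in diameter. Shaft, pin and flange are greased and slippery.
- vise: Bench vice, fixed: blue round base 136 mm across, origin at the centre of its underside. On a ball joint 75 mm up it carries a tilted head whose two jaws hold the gearmotor with the axle. The head is locked and does not give.
- battery: Loose bystander: blue and black battery pack 150 x 44 x 40 mm, lying flat. Origin under its middle, x along its length.
- bits: Loose bystander: green jar of driver bits, 48 mm across and 115 mm tall, standing. Origin under its middle.
- driver: Loose bystander: red-handled screwdriver 190 mm long, lying. x along its length.
- pliers: Loose bystander: blue-handled pliers about 165 mm long, lying. Origin at the pivot, x along its length.
- gearmotor: Loose bystander: spare gearmotor 115 mm long and 52 mm square, lying. Origin under its middle, x along its shaft.
There are look-alikes about, which are no part of the job. What is shaped like the part that bears wheel_center but purple is not meant.

How it is judged:
At the end, for the whole second after the job is handed in: The wheel is on the axle with a slot over the drive pin and its inner face home on the flange: its centre 31.5 to 36.5 mm from the seat along the axle, within 3 mm of the axle's line, its axis within 0.06 rad of the axle's, at rest (z of wheel_center in the frame of axle_seat between 0.0315 and 0.0365 m and x of wheel_center in the frame of axle_seat between -0.003 and 0.003 m and y of wheel_center in the frame of axle_seat between -0.003 and 0.003 m and angle between the z axis of wheel_center and the z axis of axle_seat, either way round below 0.06 rad and linear speed of wheel below 0.02 m/s); the robot touches nothing.
It fails at once if the wheel was forced against the axle or vice with more than 120 N (contact force between wheel and vise above 120 N).
It fails at once if another loose thing was displaced by more than 30 mm (distance of any of battery, bits, driver, pliers, gearmotor from where it was at the start of the episode above 0.03 m).
It also fails if it takes over 64 s, if anything falls off the work surface, if the arm or the gripper's body presses on something with over 40 N, if the wrist force passes 120 N, or if a joint passes its speed limit or range.

ROBOT

A 7-joint arm with a two-finger parallel gripper is mounted at the origin on the work surface. World frame = base frame: x ahead of the robot, y to its left, z up, the work surface at z = 0. Lengths are in m, angles in rad, forces in N, time in s.
With the tool pointing down it reaches from about 0.4 to 0.875 m from the base axis. Payload 19.3 kg.
Tool frame: the origin (TCP) lies at the very end of the fingers, on their centre line; the grasp point (between the pads) lies 19 mm behind it; z points along the fingers, y is the line along which they close (so a half turn about z gives the same grasp; the last joint's range is limited). The gripper opens to 85 mm and grips with 20 to 120 N. Pads are 22 mm wide; open, the fingers measure 114 mm over their backs; the gripper's body (76 mm by 85 mm) begins 54 mm behind the grasp point. The pads swing forward as they close: fully open they stand 13 mm farther back than shut.
Start: joints at [-1.376, 0.521, -0.036, 1.599, 0.021, 1.021, -0.113], TCP at [0.164, 0.603, 0.231] pointing down, gripper open.
Joint ranges: [-2.91, 2.91], [-0.3, 2.13], [-1.5, 1.42], [0.17, 2.43], [-1.26, 4.41], [0.16, 1.93], [-2.52, 2.52]. Speed limits (rad/s): [1.89, 1.89, 2.39, 2.39, 3.01, 3.01, 3.01].

INTERFACE

Orientations are given as [roll, pitch, yaw] about the fixed x, y, z axes, in that order (R = Rz(yaw) Ry(pitch) Rx(roll)).
In Python, from workcell import bot gives the robot as it stands.
- The arm moves only by the tool jog_arm, never from a script. Its argument "motion" is a list of rows, each a list of 5 numbers: the shift along the tool's x, y, z scaled (see below), then the turn about the tool's z scaled (see below), then the opening, from 0 (shut) to 1 (fully open). A call has 1 to 12 rows; each row shifts and turns the commanded pose from where the row before left it, along the tool's axes as they then stand; what a row does not reach is not made up. The controller multiplies each number of a shift by 30 mm and each number of a turn by 0.08 rad. A row lasts 1/10 s, in which the tool goes at most 50 mm and 8.59 degrees, less where a joint would pass 70% of its speed; a pose out of reach is approached as far as the arm can. A call with a number of a shift or a turn outside -1 to 1 is refused whole. A call with a gripper value outside its range is refused whole. The fingers move at their own pace and stop on an object; "newtons" is the grip in N (left out, the last holds). Time passes only in rows, so rows that do not move let the fingers close. It gives the time, the measured TCP pose, the force, the opening and the grip force at its end, in the units of the state.
- bot.observe(): the state, without advancing time (a new reading comes with each control period).
- bot.grab_frame(name): name is "scene" or "top"; returns a dict with "pixels" (400x640x3 uint8, red, green, blue), "fovy" (degrees; the focal length in pixels is half the picture's height over the tangent of half this angle, whatever the lens; pixels are square), "cx", "cy" (the principal point, pixels), "k1" (the pictures are not rectified: a ray, as slopes to the right and down, at radius r is drawn at 1 + k1 r^2 times it, then the intrinsics apply), "rvec" (rotation vector, rad) and "tvec" (3), from world to camera coordinates, as OpenCV has them. Camera axes: x right, y down, z forward; pixel columns grow to the right and rows downward; lengths in m; the calibration is good to about 2 mm. A picture is of the moment at which its call begins. There is no depth.
- bot.job_done(): hands the job in; it is judged then, once.
The state is a dict: "clock": time; "qpos": joint angles; "qd": joint speeds; "joint_efforts": joint torques, N m; "position": TCP position; "tool_rot": TCP orientation; "force": force on the tool from outside, world axes, zero at the start; "moment": the same for the moment, N m; "grip_width": finger opening in m; "finger_force": force on a finger pad.
Only numpy, scipy, OpenCV 4.12 (cv2) and the standard library are available. Lean on these libraries where they do the work, as an engineer would, in place of code of your own. Each camera call takes 0.05 s, during which the arm holds its last target. There are 200 camera calls.

## Working session

There is one attempt and no reset: what is moved stays moved. The work goes in short steps, Python scripts to look and compute and a tool call to move; the robot and the scene stay as the last step left them, time stands still between calls to the robot, and variables do not carry over. Pictures are saved under pics/ and viewed, at most 10 in all, crops included, and the job is handed in when it is done.

Besides the shell and the picture viewer there is one more tool, called after "Emit:" by a JSON object that holds its "fn" and its "kwargs", one argument or row to a line. jog_arm: Moves the arm, as the interface text tells. Shifts and turns lie within -1 to 1; 1 stands for 30 mm of shift or 0.08 rad of turn. Its arguments: {"type":"object","properties":{"motion":{"type":"array","items":{"type":"array","items":{"type":"number"}}},"newtons":{"type":"number"}},"required":["motion"]}

```bash
mkdir -p pics; ls
cat > h.py <<'E'
import numpy as np, cv2
from workcell import bot
from scipy.spatial.transform import Rotation as Ro
def grab(n):
    f=bot.grab_frame(n); im=f["pixels"]; h,w=im.shape[:2]
    fl=h/2/np.tan(np.radians(f["fovy"])/2)
    R=Ro.from_rotvec(f["rvec"]).as_matrix(); t=np.array(f["tvec"]).ravel()
    return dict(im=im,f=fl,cx=f["cx"],cy=f["cy"],k1=f["k1"],R=R,t=t,C=-R.T@t)
def ray(c,u,v):
    K=np.array([[c["f"],0,c["cx"]],[0,c["f"],c["cy"]],[0,0,1]])
    p=cv2.undistortPointsIter(np.array([[[u,v]]],float),K,np.array([c["k1"],0,0,0.]),None,None,(3,50,1e-10))[0,0]
    d=c["R"].T@np.array([p[0],p[1],1]); return d/np.linalg.norm(d)
def onz(c,u,v,z):
    d=ray(c,u,v); return c["C"]+d*(z-c["C"][2])/d[2]
def two(c1,p1,c2,p2):
    d1,d2=ray(c1,*p1),ray(c2,*p2)
    s=np.linalg.lstsq(np.array([d1,-d2]).T,c2["C"]-c1["C"],rcond=None)[0]
    a,b=c1["C"]+s[0]*d1,c2["C"]+s[1]*d2
    return (a+b)/2,np.linalg.norm(a-b)
def proj(c,P):
    p=c["R"]@np.asarray(P,float)+c["t"]; s=p[:2]/p[2]; s=s*(1+c["k1"]*(s@s))
    return s*c["f"]+[c["cx"],c["cy"]]
E
python3 - <<'E'
from h import *
for n in("scene","top"):
    c=grab(n); cv2.imwrite(f"pics/{n}0.png",c["im"][:,:,::-1]); print(n,c["C"].round(3),c["f"],c["k1"])
print(bot.observe())
E
```

```text
pics
scene [ 0.939 -0.88   0.754] 369.9831423530476 -0.08648160462535494
top [ 0.334 -0.043  1.436] 505.71067678418996 -0.13837495083541781
{'clock': 0.1, 'qpos': array([-1.37619879,  0.52196358, -0.03632452,  1.59993485,  0.02121938,
        1.02110853, -0.11278912]), 'qd': array([ 0.00096739, -0.00207742,  0.00104764, -0.00296641,  0.00085767,
       -0.0008297 , -0.0016461 ]), 'joint_efforts': array([ 2.53458318e-03, -9.28482985e+01,  1.98333599e+00, -3.70529115e+01,
        1.81421632e-02,  5.34516977e-03,  8.33572767e-05]), 'position': array([0.16353248, 0.60291721, 0.23078339]), 'tool_rot': array([-3.14056779e+00,  8.98370218e-05,  2.87680237e+00]), 'force': array([-0.38838046, -0.21080526, -0.29651375]), 'moment': array([-0.0116525 , -0.03684164,  0.02589615]), 'finger_force': 0.0, 'grip_width': 0.08539106419883821}
```

View pics/scene0.png

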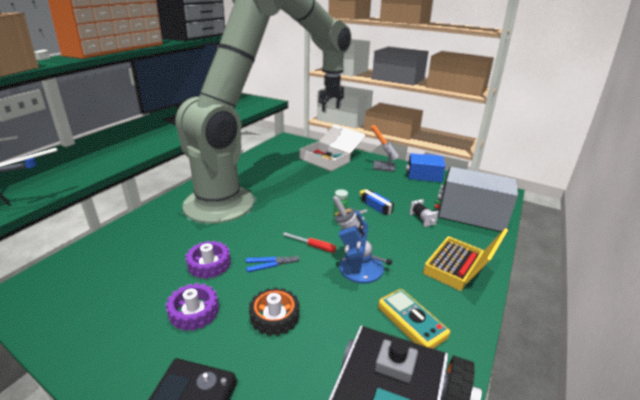

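View pics/top0.png

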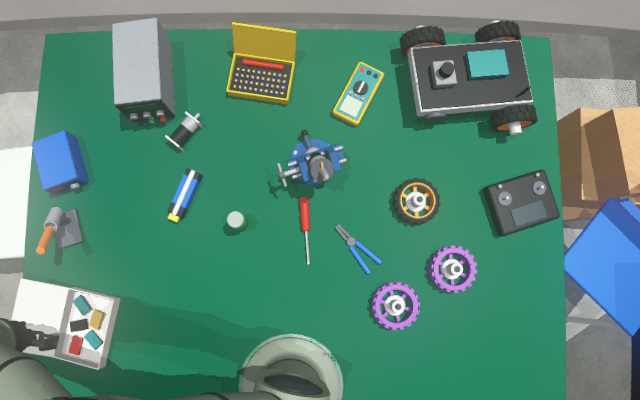

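Top view: the loose orange/black wheel is at (416,201) and in the scene view at (274,311). The purple wheels at (453,269) and (396,306) are decoys, and the rover's four wheels at top right are mounted. The vice is at (318,165) top and (355,240) scene. Next: one enlarged crop of the wheel and vice in both views.

Run:
```python
from h import *
T=grab("top");S=grab("scene")
def crop(c,u,v,w,h):
    k=cv2.resize(c["im"][v:v+h,u:u+w,::-1],(400,300),interpolation=cv2.INTER_CUBIC)
    for i in range(0,w,10): cv2.line(k,(i*400//w,0),(i*400//w,4 if i%50 else 10),(255,255,255),1)
    for i in range(0,h,10): cv2.line(k,(0,i*300//h),(4 if i%50 else 10,i*300//h),(255,255,255),1)
    return k
a=np.hstack([crop(T,275,125,80,60),crop(S,310,180,120,90)])
b=np.hstack([crop(T,370,165,100,75),crop(S,230,270,100,75)])
cv2.imwrite("pics/crop1.png",np.vstack([a,b]))
for c,n,zz in((T,"top",.044),(S,"scene",.044)):
    hsv=cv2.cvtColor(c["im"],cv2.COLOR_RGB2HSV)
    m=cv2.inRange(hsv,(5,140,110),(20,255,255))
    k,l,st,ce=cv2.connectedComponentsWithStats(cv2.dilate(m,np.ones((5,5))))
    for i in range(1,k):
        if st[i,4]>80: print(n,st[i],ce[i].round(1),onz(c,*ce[i],.04).round(4))
```

```text
top [503  35  14   7  90] [509.7  37.9] [ 1.0197 -0.6493  0.04  ]
top [427  40  15   8 100] [433.9  43.4] [ 0.9912 -0.4124  0.04  ]
top [240  57  46  15 334] [260.4  64.6] [0.9149 0.0997 0.04  ]
top [518 119  16  10 139] [525.1 123. ] [ 0.7521 -0.6776  0.04  ]
top [496 121  15  11 139] [503.4 126.7] [ 0.739  -0.6098  0.04  ]
top [408 183  28  33 414] [424.9 195.9] [ 0.5329 -0.3712  0.04  ]
top [ 35 225  18  31 325] [ 43.1 240.5] [0.3932 0.7166 0.04  ]
scene [  46    0  117   60 2142] [79.3 32.8] [-6.3536  3.0475  0.04  ]
scene [368 123  21  23 264] [378.1 133.5] [0.2722 0.9748 0.04  ]
scene [307 236  25  10 134] [319.1 240.3] [ 0.4802 -0.0447  0.04  ]
scene [456 246  24  34 296] [469.  262.1] [0.9247 0.0971 0.04  ]
scene [252 288  45  34 897] [273.7 303. ] [ 0.5147 -0.3407  0.04  ]
```

View pics/crop1.png

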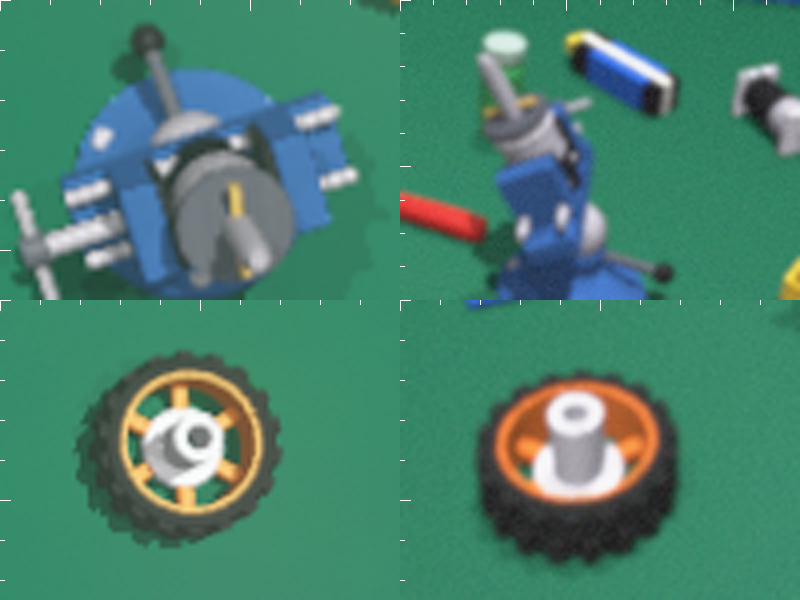

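Crop: tip at about (326,177.5) in top and (335.5,198) in scene. The flange centre is at about (322,169.4) top and (345.5,215) scene. The boss top is at (419.8,199.3) top and (273.8,297.8) scene. The orange-rimmed, black-tyred loose wheel fits the description.

Run:
```python
from h import *
T=grab("top");S=grab("scene")
b1=onz(T,419.8,199.3,.068);b2=onz(S,273.8,297.8,.068);print("boss",b1,b2,two(T,(419.8,199.3),S,(273.8,297.8)))
tip,e=two(T,(326,177.3),S,(335.5,198)); print("tip",tip,e)
st,e2=two(T,(322,169.4),S,(345.5,215)); print("seat",st,e2)
v=tip-st; L=np.linalg.norm(v); v/=L; print(L,v,np.degrees(np.arccos(v[2])),np.degrees(np.arctan2(v[1],v[0])))
# fine: disc circle & axle masks projected for check
ax=np.cross(v,[0,0,1]);ax/=np.linalg.norm(ax);bx=np.cross(v,ax)
vis=[]
for c,(u,vv,w,h) in((T,(275,125,80,60)),(S,(310,180,80,60))):
    k=cv2.resize(c["im"][vv:vv+h,u:u+w,::-1],(400,300),interpolation=cv2.INTER_CUBIC)
    q=lambda P:tuple(int(round(x)) for x in (proj(c,P)-[u,vv]+.5)*5)
    for t in np.linspace(0,2*np.pi,24,endpoint=False):
        for r,z in((.03,0),(.0045,.06),(.008,.051)):
            cv2.circle(k,q(st+v*z+r*(np.cos(t)*ax+np.sin(t)*bx)),1,(0,0,255),-1)
    vis.append(k)
cv2.imwrite("pics/chk.png",np.hstack(vis))
```

```text
boss [ 0.51919829 -0.35015778  0.068     ] [ 0.52125728 -0.34710975  0.068     ] (array([ 0.52044825, -0.34888797,  0.06900093]), np.float64(0.0034698944884765047))
tip [ 0.54847844 -0.08485286  0.23805178] 0.0030295360618638216
seat [ 0.57803511 -0.07630021  0.18732566] 0.004061825591242101
0.05932861026486762 [-0.49818566 -0.14415736  0.85500275] 31.239961362418565 -163.86142163594522
```

View pics/chk.png

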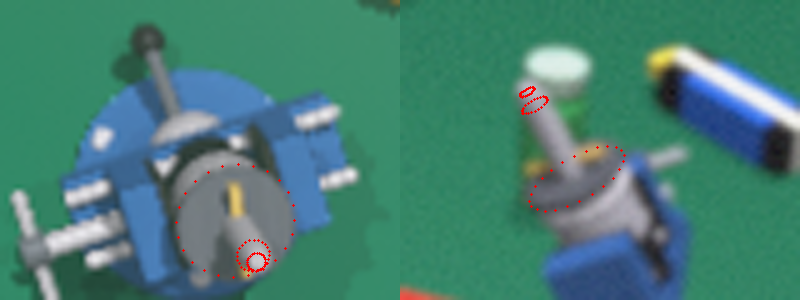

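The overlay shows the estimated flange and tip rings landing on the real ones, and the distances check: 59.3 mm against 60, 31° lean. The tool can't tilt, so I'll grip the boss with the finger line square to the lean and let the shaft swivel the wheel between the pads.

Emit:
{"fn": "jog_arm", "kwargs": {
  "motion": [
    [-1,-0.92,-0.25,0,0.6],
    [-1,-0.92,-0.25,0,0.6],
    [-1,-0.92,-0.25,0,0.6],
    [-1,-0.92,-0.25,0,0.6],
    [-1,-0.92,-0.25,0,0.6],
    [-1,-0.92,-0.25,0,0.6],
    [-1,-0.92,-0.25,0,0.6],
    [-1,-0.92,-0.25,0,0.6],
    [-1,-0.92,-0.25,0,0.6],
    [-1,-0.92,-0.25,0,0.6],
    [-1,-0.92,-0.25,0,0.6],
    [-1,-0.92,-0.25,0,0.6]
  ],
  "newtons": 20
}}

```text
clock: 1.5
position: [0.425, 0.1878, 0.3218]
tool_rot: [3.141, 0.0, 2.877]
force: [0.2, 0.5, 0.7]
grip_width: 0.0513
finger_force: 0.0
```

```bash
cat >> h.py <<'E'
def plan(P,yaw=None,n=None,p0=None,y0=None):
    o=bot.observe(); p=np.array(o["position"]) if p0 is None else np.array(p0,float); y=o["tool_rot"][2] if y0 is None else y0
    dy=0 if yaw is None else yaw-y
    d=np.array(P)-p; n=n or int(np.ceil(max(abs(dy)/.08,np.linalg.norm(d)/.042,1)))
    print("clock",o["clock"],"q7",o["qpos"][6].round(2),"p",p.round(4),"rpy",o["tool_rot"].round(3),"w",round(o["grip_width"],4),"F",o["force"].round(1),"M",o["moment"].round(2),"n",n)
    for i in range(n):
        yy=y+dy*i/n; R=Ro.from_euler("xyz",[np.pi,0,yy]).as_matrix()
        print((R.T@d/n/.03).round(2).tolist()+[round(-dy/n/.08,2)])
E
python3 -c "
from h import *
plan([.52,-.349,.26],.28)"
```

```text
clock 1.5 q7 0.8 p [0.425  0.1878 0.3218] rpy [3.141 0.    2.877] w 0.0513 F [0.2 0.5 0.7] M [ 0.04 -0.    0.02] n 33
[-0.23, -0.5, 0.06, np.float64(0.98)]
[-0.27, -0.48, 0.06, np.float64(0.98)]
[-0.31, -0.46, 0.06, np.float64(0.98)]
[-0.34, -0.43, 0.06, np.float64(0.98)]
[-0.38, -0.4, 0.06, np.float64(0.98)]
[-0.41, -0.37, 0.06, np.float64(0.98)]
[-0.44, -0.34, 0.06, np.float64(0.98)]
[-0.46, -0.3, 0.06, np.float64(0.98)]
[-0.48, -0.26, 0.06, np.float64(0.98)]
[-0.5, -0.23, 0.06, np.float64(0.98)]
[-0.52, -0.19, 0.06, np.float64(0.98)]
[-0.53, -0.14, 0.06, np.float64(0.98)]
[-0.54, -0.1, 0.06, np.float64(0.98)]
[-0.55, -0.06, 0.06, np.float64(0.98)]
[-0.55, -0.02, 0.06, np.float64(0.98)]
[-0.55, 0.03, 0.06, np.float64(0.98)]
[-0.55, 0.07, 0.06, np.float64(0.98)]
[-0.54, 0.11, 0.06, np.float64(0.98)]
[-0.53, 0.16, 0.06, np.float64(0.98)]
[-0.51, 0.2, 0.06, np.float64(0.98)]
[-0.5, 0.24, 0.06, np.float64(0.98)]
[-0.48, 0.27, 0.06, np.float64(0.98)]
[-0.45, 0.31, 0.06, np.float64(0.98)]
[-0.43, 0.35, 0.06, np.float64(0.98)]
[-0.4, 0.38, 0.06, np.float64(0.98)]
[-0.37, 0.41, 0.06, np.float64(0.98)]
[-0.34, 0.44, 0.06, np.float64(0.98)]
[-0.3, 0.46, 0.06, np.float64(0.98)]
[-0.26, 0.48, 0.06, np.float64(0.98)]
[-0.22, 0.5, 0.06, np.float64(0.98)]
[-0.18, 0.52, 0.06, np.float64(0.98)]
[-0.14, 0.53, 0.06, np.float64(0.98)]
[-0.1, 0.54, 0.06, np.float64(0.98)]
```

Emit:
{"fn": "jog_arm", "kwargs": {
  "motion": [
    [-0.23,-0.5,0,1,0.6],
    [-0.27,-0.48,0,1,0.6],
    [-0.31,-0.46,0,1,0.6],
    [-0.34,-0.43,0,1,0.6],
    [-0.38,-0.4,0,1,0.6],
    [-0.41,-0.37,0,1,0.6],
    [-0.44,-0.34,0,1,0.6],
    [-0.46,-0.3,0,1,0.6],
    [-0.48,-0.26,0,1,0.6],
    [-0.5,-0.23,0,1,0.6],
    [-0.52,-0.19,0,1,0.6],
    [-0.53,-0.14,0,1,0.6]
  ]
}}

```text
clock: 2.7
position: [0.4572, -0.007, 0.3214]
tool_rot: [3.141, -0.0, 1.913]
force: [-0.7, 0.7, 0.4]
grip_width: 0.0512
finger_force: 0.0
```

Emit:
{"fn": "jog_arm", "kwargs": {
  "motion": [
    [-0.54,-0.1,0,1,0.6],
    [-0.55,-0.06,0,1,0.6],
    [-0.55,-0.02,0,1,0.6],
    [-0.55,0.03,0,1,0.6],
    [-0.55,0.07,0,1,0.6],
    [-0.54,0.11,0,1,0.6],
    [-0.53,0.16,0,1,0.6],
    [-0.51,0.2,0,1,0.6],
    [-0.5,0.24,0,1,0.6],
    [-0.48,0.27,0,1,0.6],
    [-0.45,0.31,0.2,1,0.6],
    [-0.43,0.35,0.2,1,0.6]
  ]
}}

```text
clock: 3.9
position: [0.4876, -0.2033, 0.3088]
tool_rot: [3.142, -0.0, 0.952]
force: [-0.1, 0.4, -1.0]
grip_width: 0.051
finger_force: 0.0
```

Emit:
{"fn": "jog_arm", "kwargs": {
  "motion": [
    [-0.4,0.38,0.2,1,0.6],
    [-0.37,0.41,0.2,1,0.6],
    [-0.34,0.44,0.2,1,0.6],
    [-0.3,0.46,0.2,1,0.6],
    [-0.26,0.48,0.2,1,0.6],
    [-0.22,0.5,0.2,1,0.6],
    [-0.18,0.52,0.2,1,0.6],
    [-0.14,0.53,0.2,0.5,0.6]
  ]
}}

```text
clock: 4.7
position: [0.506, -0.3342, 0.2602]
tool_rot: [-3.141, 0.001, 0.352]
force: [-0.3, 0.2, 1.2]
grip_width: 0.0515
finger_force: 0.0
```

```bash
python3 -c "
from h import *
plan([.52,-.349,.12],.28)"
```

```text
clock 4.7 q7 -0.33 p [ 0.506  -0.3342  0.2602] rpy [-3.141e+00  1.000e-03  3.520e-01] w 0.0515 F [-0.3  0.2  1.2] M [-0.02  0.   -0.01] n 4
[0.07, 0.16, 1.17, np.float64(0.22)]
[0.07, 0.15, 1.17, np.float64(0.22)]
[0.07, 0.15, 1.17, np.float64(0.22)]
[0.08, 0.15, 1.17, np.float64(0.22)]
```

Emit:
{"fn": "jog_arm", "kwargs": {
  "motion": [
    [0.07,0.12,0.94,0.2,0.6],
    [0.06,0.12,0.94,0.2,0.6],
    [0.06,0.12,0.93,0.2,0.6],
    [0.06,0.12,0.93,0.2,0.6],
    [0.06,0.13,0.93,0.1,0.6],
    [0,0,0.5,0,0.6],
    [0,0,0.5,0,0.6],
    [0,0,0.5,0,0.6],
    [0,0,0,0,0.6]
  ]
}}

```text
clock: 5.6
position: [0.5202, -0.347, 0.0747]
tool_rot: [-3.14, 0.001, 0.285]
force: [0.8, 0.2, -1.1]
grip_width: 0.0508
finger_force: 0.0
```

```bash
python3 -c "
from h import *
plan([.52,-.349,.037],.28)"
```

```text
clock 5.6 q7 -0.25 p [ 0.5202 -0.347   0.0747] rpy [-3.14e+00  1.00e-03  2.85e-01] w 0.0508 F [ 0.8  0.2 -1.1] M [-0.01  0.05  0.02] n 1
[-0.02, 0.06, 1.26, np.float64(0.06)]
```

Emit:
{"fn": "jog_arm", "kwargs": {
  "motion": [
    [0,0.06,0.6,0.06,0.6],
    [0,0,0.66,0,0.6],
    [0,0,0,0,0.6],
    [0,0,0,0,0.3],
    [0,0,0,0,0.3],
    [0,0,0,0,0.3],
    [0,0,0,0,0.3],
    [0,0,0,0,0.3]
  ],
  "newtons": 40
}}

```text
clock: 6.4
position: [0.5216, -0.3496, 0.0393]
tool_rot: [3.141, -0.001, 0.28]
force: [-1.6, 1.0, 7.8]
grip_width: 0.033
finger_force: 41.1
```

```bash
python3 -c "
from h import *
plan([.52,-.349,.037],.28)"
```

```text
clock 6.4 q7 -0.22 p [ 0.5216 -0.3496  0.0393] rpy [ 3.141e+00 -1.000e-03  2.800e-01] w 0.033 F [-1.6  1.   7.8] M [ 0.19  0.26 -0.01] n 1
[-0.05, -0.03, 0.08, np.float64(-0.0)]
```

Gripped at 33 mm, matching the 34 mm boss. Lifting clear.

Emit:
{"fn": "jog_arm", "kwargs": {
  "motion": [
    [0,0,-0.4,0,0.3],
    [0,0,-1,0,0.3],
    [0,0,-1,0,0.3],
    [0,0,-1,0,0.3],
    [0,0,-1,0,0.3],
    [0,0,-1,0,0.3],
    [0,0,-1,0,0.3],
    [0,0,-1,0,0.3],
    [0,0,-1,0,0.3],
    [0,0,-0.8,0,0.3],
    [0,0,0,0,0.3],
    [0,0,0,0,0.3]
  ]
}}

```text
clock: 7.6
position: [0.521, -0.3489, 0.3144]
tool_rot: [-3.141, -0.0, 0.28]
force: [0.1, 0.5, -3.3]
grip_width: 0.033
finger_force: 40.8
```

```bash
python3 -c "
from h import *
plan([.5484+.0029,-.0849+.0008,.315],.28)"
```

```text
clock 7.6 q7 -0.41 p [ 0.521  -0.3489  0.3144] rpy [-3.141 -0.     0.28 ] w 0.033 F [ 0.1  0.5 -3.3] M [ 0.04  0.02 -0.01] n 7
[0.49, -1.17, -0.0, np.float64(-0.0)]
[0.49, -1.17, -0.0, np.float64(-0.0)]
[0.49, -1.17, -0.0, np.float64(-0.0)]
[0.49, -1.17, -0.0, np.float64(-0.0)]
[0.49, -1.17, -0.0, np.float64(-0.0)]
[0.49, -1.17, -0.0, np.float64(-0.0)]
[0.49, -1.17, -0.0, np.float64(-0.0)]
```

Emit:
{"fn": "jog_arm", "kwargs": {
  "motion": [
    [0.34,-0.82,0,0,0.3],
    [0.34,-0.82,0,0,0.3],
    [0.34,-0.82,0,0,0.3],
    [0.34,-0.82,0,0,0.3],
    [0.34,-0.82,0,0,0.3],
    [0.34,-0.82,0,0,0.3],
    [0.34,-0.82,0,0,0.3],
    [0.35,-0.82,0,0,0.3],
    [0.35,-0.82,0,0,0.3],
    [0.35,-0.82,0,0,0.3],
    [0,0,0,0,0.3],
    [0,0,0,0,0.3]
  ]
}}

```text
clock: 8.8
position: [0.5516, -0.0838, 0.3134]
tool_rot: [-3.141, 0.002, 0.281]
force: [-0.6, -0.4, -3.5]
grip_width: 0.0325
finger_force: 41.1
```

```bash
cat > see.py <<'E'
from h import *
import sys
def view(name,P,half=(60,45)):
    vis=[]
    for n in("scene","top"):
        c=grab(n); u,v=proj(c,P).round().astype(int)-half
        u,v=max(u,0),max(v,0)
        k=cv2.resize(c["im"][v:v+2*half[1],u:u+2*half[0],::-1],(400,300),interpolation=cv2.INTER_CUBIC)
        s=200/half[0]
        print(n,"origin",u,v,"scale",s); vis.append(k)
    cv2.imwrite(f"pics/{name}.png",np.hstack(vis))
E
python3 -c "
from see import *
plan([.5484+.0029,-.0849+.0008,.315],.28)
view('held',[.56,-.08,.27])"
```

```text
clock 8.8 q7 -0.87 p [ 0.5516 -0.0838  0.3134] rpy [-3.141e+00  2.000e-03  2.810e-01] w 0.0325 F [-0.6 -0.4 -3.5] M [-0.09 -0.01 -0.  ] n 1
[-0.01, 0.01, -0.05, np.float64(0.01)]
scene origin 280 143 scale 3.3333333333333335
top origin 264 124 scale 3.3333333333333335
```

View pics/held.png

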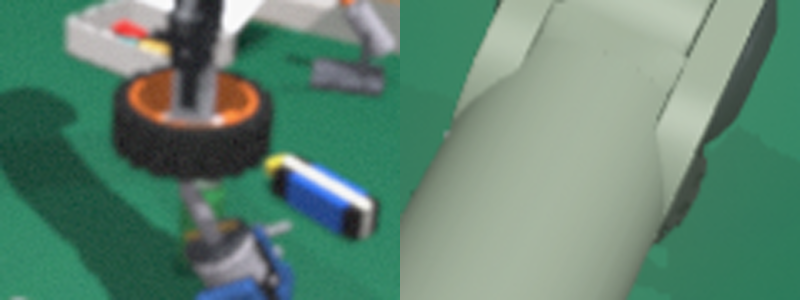

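The wheel hangs level, its bottom about 35 mm above the tip, which lies below the hub in the scene view (at about (335,198)). Lowering with a light grip.

Emit:
{"fn": "jog_arm", "kwargs": {
  "motion": [
    [0,0,0.3,0,0.3],
    [0,0,0.3,0,0.3],
    [0,0,0.3,0,0.3],
    [0,0,0.2,0,0.3],
    [0,0,0,0,0.3],
    [0,0,0,0,0.3]
  ],
  "newtons": 25
}}

```text
clock: 9.5
position: [0.5522, -0.0845, 0.2814]
tool_rot: [3.141, 0.0, 0.28]
force: [0.3, -0.3, -3.5]
grip_width: 0.0326
finger_force: 41.1
```

Emit:
{"fn": "jog_arm", "kwargs": {
  "motion": [
    [0,0,0.07,0,0.3],
    [0,0,0.07,0,0.3],
    [0,0,0.07,0,0.3],
    [0,0,0,0,0.3]
  ]
}}

```text
clock: 9.9
position: [0.552, -0.0843, 0.2748]
tool_rot: [-3.141, 0.0, 0.28]
force: [-1.0, -0.0, -3.8]
grip_width: 0.0325
finger_force: 41.2
```

Emit:
{"fn": "jog_arm", "kwargs": {
  "motion": [
    [0,0,0.05,0,0.3],
    [0,0,0.05,0,0.3],
    [0,0,0,0,0.3]
  ]
}}

```text
clock: 10.2
position: [0.5521, -0.0843, 0.2719]
tool_rot: [-3.142, 0.0, 0.28]
force: [0.5, 0.1, -3.5]
grip_width: 0.0329
finger_force: 41.2
```

```bash
python3 -c "
from see import *
plan([.5484+.0029,-.0849+.0008,.272],.28)
view('low',[.56,-.08,.25],(40,30))"
```

```text
clock 10.2 q7 -0.83 p [ 0.5521 -0.0843  0.2719] rpy [-3.142  0.     0.28 ] w 0.0329 F [ 0.5  0.1 -3.5] M [ 0.04 -0.02 -0.05] n 1
[-0.02, -0.01, -0.0, np.float64(-0.0)]
scene origin 300 165 scale 5.0
top origin 284 141 scale 5.0
```

View pics/low.png

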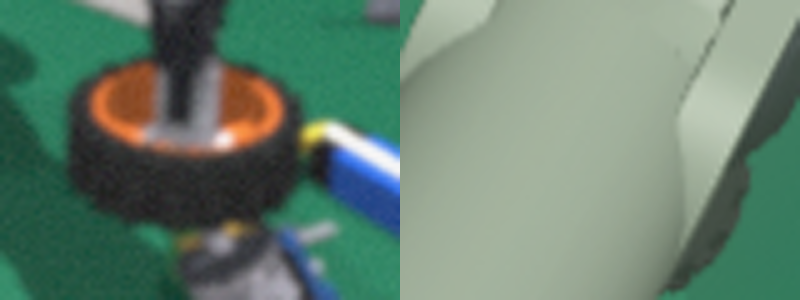

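Emit:
{"fn": "jog_arm", "kwargs": {
  "motion": [
    [0,0,0.05,0,0.3],
    [0,0,0.05,0,0.3],
    [0,0,0,0,0.3]
  ],
  "newtons": 20
}}

```text
clock: 10.6
position: [0.5523, -0.0844, 0.269]
tool_rot: [3.141, -0.0, 0.28]
force: [1.6, 0.3, -3.3]
grip_width: 0.0328
finger_force: 41.2
```

Emit:
{"fn": "jog_arm", "kwargs": {
  "motion": [
    [0,0,0.05,0,0.3],
    [0,0,0.05,0,0.3],
    [0,0,0,0,0.3]
  ]
}}

```text
clock: 10.9
position: [0.5526, -0.0845, 0.2661]
tool_rot: [3.141, -0.001, 0.28]
force: [5.2, -1.6, -2.7]
grip_width: 0.0325
finger_force: 41.3
```

The tip is in the hole: the only change is a light +x push. Now arcing the grasp point about the tip so the wheel swivels to the axle's lean.

Emit:
{"fn": "jog_arm", "kwargs": {
  "motion": [
    [-0.08,0,0.0,0,0.3],
    [-0.08,0,0.01,0,0.3],
    [-0.08,0,0.01,0,0.3],
    [-0.08,0,0.02,0,0.3],
    [-0.08,0,0.02,0,0.3],
    [0,0,0,0,0.3]
  ]
}}

```text
clock: 11.5
position: [0.5413, -0.0879, 0.2647]
tool_rot: [3.141, -0.002, 0.28]
force: [6.3, -2.0, -0.8]
grip_width: 0.0329
finger_force: 41.0
```

Emit:
{"fn": "jog_arm", "kwargs": {
  "motion": [
    [-0.08,0,0.03,0,0.3],
    [-0.08,0,0.03,0,0.3],
    [-0.08,0,0.04,0,0.3],
    [0,0,0,0,0.3]
  ]
}}

```text
clock: 11.9
position: [0.5344, -0.09, 0.2618]
tool_rot: [3.141, -0.002, 0.28]
force: [7.1, -2.6, -0.9]
grip_width: 0.0327
finger_force: 41.0
```

```bash
python3 -c "
from see import *
plan([.5484-.0228*.961,-.0849-.0228*.276,.2567],.28)
view('arc',[.54,-.08,.25],(40,30))"
```

```text
clock 11.9 q7 -0.82 p [ 0.5344 -0.09    0.2618] rpy [ 3.141e+00 -2.000e-03  2.800e-01] w 0.0327 F [ 7.1 -2.6 -0.9] M [-0.47 -1.66 -0.06] n 1
[-0.26, -0.03, 0.17, np.float64(-0.0)]
scene origin 293 163 scale 5.0
top origin 284 149 scale 5.0
```

View pics/arc.png

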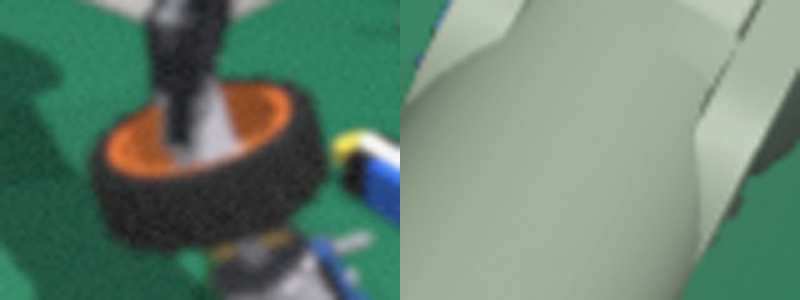

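The wheel is swivelling to the lean as wanted, with the drag steady at about 7 N. Finishing the arc, then sliding along the axle (per 30 mm: x +0.52, z +0.855).

Emit:
{"fn": "jog_arm", "kwargs": {
  "motion": [
    [-0.07,0,0.04,0,0.3],
    [-0.07,0,0.04,0,0.3],
    [-0.07,0,0.05,0,0.3],
    [-0.05,0,0.05,0,0.3],
    [0,0,0,0,0.3]
  ]
}}

```text
clock: 12.5
position: [0.5271, -0.0922, 0.2564]
tool_rot: [3.14, -0.002, 0.28]
force: [6.3, -2.7, 1.2]
grip_width: 0.0329
finger_force: 40.8
```

Emit:
{"fn": "jog_arm", "kwargs": {
  "motion": [
    [0.05,0,0.09,0,0.3],
    [0.05,0,0.09,0,0.3],
    [0.05,0,0.09,0,0.3],
    [0,0,0,0,0.3]
  ]
}}

```text
clock: 12.9
position: [0.532, -0.0903, 0.2482]
tool_rot: [3.141, -0.003, 0.28]
force: [9.9, 0.8, -1.3]
grip_width: 0.0331
finger_force: 40.5
```

```bash
cat > rel.py <<'E'
from h import *
tip=np.array([.5484,-.0849,.238]);v=np.array([-.498,-.144,.855]);v/=np.linalg.norm(v);seat=tip-.06*v
o=bot.observe();p=np.array(o["position"]);R=Ro.from_euler("xyz",o["tool_rot"]).as_matrix()
G=p-.019*R[:,2]; d=G-seat; s=d@v; off=R.T@(d-s*v)
print("clock",o["clock"],"p",p.round(4),"yaw",o["tool_rot"][2].round(3),"wheel_center s mm",((s-.022)*1e3).round(1),"off tool mm",(off*1e3).round(1),"Ftool",(R.T@o["force"]).round(1),"M",(R.T@o["moment"]).round(2))
E
python3 rel.py
```

```text
clock 12.9 p [ 0.532  -0.0903  0.2482] yaw 0.28 wheel_center s mm 71.9 off tool mm [ 0.3  0.7 -0.2] Ftool [9.7 2.  1.3] M [-0.41  2.45  0.05]
```

Emit:
{"fn": "jog_arm", "kwargs": {
  "motion": [
    [0.07,0,0.085,0,0.3],
    [0.07,0,0.085,0,0.3],
    [0.06,0,0.085,0,0.3],
    [0,0,0,0,0.3]
  ]
}}

```text
clock: 13.3
position: [0.5368, -0.0887, 0.2399]
tool_rot: [3.141, -0.001, 0.28]
force: [6.3, 1.0, -0.9]
grip_width: 0.0324
finger_force: 40.4
```

```bash
python3 rel.py
```

```text
clock 13.3 p [ 0.5368 -0.0887  0.2399] yaw 0.28 wheel_center s mm 62.2 off tool mm [ 0.4  0.4 -0.2] Ftool [6.4 0.8 0.9] M [-0.16  1.57  0.04]
```

Emit:
{"fn": "jog_arm", "kwargs": {
  "motion": [
    [0.06,0,0.085,0,0.3],
    [0.06,0,0.085,0,0.3],
    [0.055,0,0.085,0,0.3],
    [0.055,0,0.085,0,0.3],
    [0,0,0,0,0.3]
  ]
}}

```text
clock: 13.8
position: [0.5417, -0.0878, 0.2299]
tool_rot: [-3.141, 0.002, 0.279]
force: [-9.1, -1.9, 13.9]
grip_width: 0.0327
finger_force: 42.2
```

```bash
python3 rel.py
```

```text
clock 13.8 p [ 0.5417 -0.0878  0.2299] yaw 0.279 wheel_center s mm 51.1 off tool mm [-0.4  0.9  0.2] Ftool [ -9.3  -0.7 -13.9] M [ 0.37 -1.48 -0.02]
```

About 17 N along the axle: it has landed, presumably on the pin. I'll let go a little so the wheel settles, wind the tool back about 0.36 rad, and regrip lightly for a turning stroke.

Emit:
{"fn": "jog_arm", "kwargs": {
  "motion": [
    [0,0,0,0,0.52],
    [0,0,0,0,0.52],
    [0,0,0,0,0.52],
    [0,0,0,0.9,0.52],
    [0,0,0,0.9,0.52],
    [0,0,0,0.9,0.52],
    [0,0,0,0.9,0.52],
    [0,0,0,0.9,0.52],
    [0,0,0,0,0.52]
  ],
  "newtons": 20
}}

```text
clock: 14.7
position: [0.5428, -0.0869, 0.2297]
tool_rot: [3.141, 0.001, -0.081]
force: [-0.7, -0.0, 0.3]
grip_width: 0.0442
finger_force: 0.0
```

```bash
python3 -c "
from see import *
import rel
view('pin',[.54,-.08,.22],(40,30))"
```

```text
clock 14.7 p [ 0.5428 -0.0869  0.2297] yaw -0.081 wheel_center s mm 50.2 off tool mm [ 0.5  0.2 -0.3] Ftool [-0.7  0.1 -0.3] M [0.   0.03 0.01]
scene origin 293 172 scale 5.0
top origin 283 151 scale 5.0
```

View pics/pin.png

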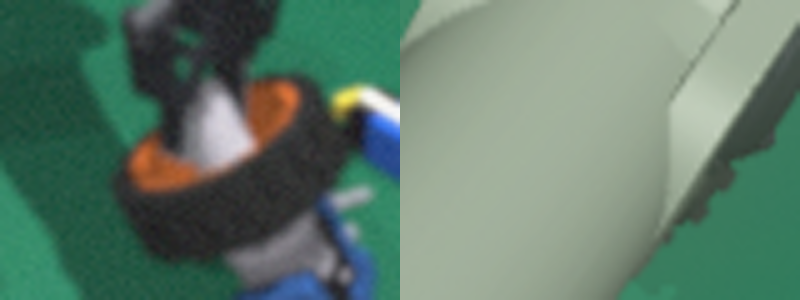

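The wheel sits tilted, in line with the axle and resting low on the shaft above the flange (scene view, about (340,212)), with the fingers clear of it. Regripping with a light axial preload.

Emit:
{"fn": "jog_arm", "kwargs": {
  "motion": [
    [0,0,0,0,0.3],
    [0,0,0,0,0.3],
    [0,0,0,0,0.3],
    [0,0,0,0,0.3],
    [0.012,-0.005,0.021,0,0.3],
    [0.012,-0.005,0.021,0,0.3],
    [0,0,0,0,0.3]
  ],
  "newtons": 20
}}

```text
clock: 15.5
position: [0.5434, -0.0864, 0.2292]
tool_rot: [-3.14, 0.001, -0.08]
force: [-9.2, 6.7, 19.4]
grip_width: 0.0362
finger_force: 18.6
```

```bash
python3 rel.py
```

```text
clock 15.5 p [ 0.5434 -0.0864  0.2292] yaw -0.08 wheel_center s mm 49.5 off tool mm [ 0.7 -0.2 -0.4] Ftool [ -9.7  -6.  -19.4] M [ 1.61 -2.08 -0.25]
```

Emit:
{"fn": "jog_arm", "kwargs": {
  "motion": [
    [0,0,0,-0.5,0.3],
    [0,0,0,-0.5,0.3],
    [0,0,0,-0.5,0.3],
    [0,0,0,-0.5,0.3],
    [0,0,0,-0.5,0.3],
    [0,0,0,-0.5,0.3]
  ]
}}

```text
clock: 16.1
position: [0.5439, -0.0871, 0.2289]
tool_rot: [3.141, -0.001, 0.162]
force: [1.1, -0.4, 4.1]
grip_width: 0.034
finger_force: 19.2
```

```bash
python3 rel.py
```

```text
clock 16.1 p [ 0.5439 -0.0871  0.2289] yaw 0.162 wheel_center s mm 49.0 off tool mm [ 0.9  0.7 -0.5] Ftool [ 1.   0.6 -4.1] M [-0.05  0.08  0.03]
```

Emit:
{"fn": "jog_arm", "kwargs": {
  "motion": [
    [0,0,0,-0.5,0.3],
    [0,0,0,-0.5,0.3],
    [0,0,0,-0.5,0.3],
    [0,0,0,-0.5,0.3],
    [0,0,0,-0.5,0.3],
    [0,0,0,-0.5,0.3]
  ]
}}

```text
clock: 16.7
position: [0.5443, -0.0882, 0.2291]
tool_rot: [3.139, -0.001, 0.401]
force: [3.0, -6.6, 1.9]
grip_width: 0.0334
finger_force: 19.8
```

```bash
python3 rel.py
```

```text
clock 16.7 p [ 0.5443 -0.0882  0.2291] yaw 0.401 wheel_center s mm 49.2 off tool mm [ 0.6  2.1 -0.5] Ftool [ 0.2  7.3 -1.9] M [-1.83  0.01  0.21]
```

Emit:
{"fn": "jog_arm", "kwargs": {
  "motion": [
    [0,0,0,-0.5,0.3],
    [0,0,0,-0.5,0.3],
    [0,0,0,-0.5,0.3],
    [0,0,0,-0.5,0.3],
    [0,0,0,-0.5,0.3],
    [0,0,0,-0.5,0.3]
  ]
}}

```text
clock: 17.3
position: [0.545, -0.0906, 0.2299]
tool_rot: [3.135, -0.001, 0.639]
force: [4.5, -17.6, 9.7]
grip_width: 0.0333
finger_force: 31.9
```

```bash
python3 rel.py
```

```text
clock 17.3 p [ 0.545  -0.0906  0.2299] yaw 0.639 wheel_center s mm 49.9 off tool mm [-0.3  4.5 -0.7] Ftool [-6.9 16.9 -9.6] M [-4.55 -1.68  0.8 ]
```

The preload relaxed and turning torque built up late in the stroke, which may be a catch. Releasing and coming back to square lets gravity show whether it drops. I'll compare tyre position numerically before and after.

```bash
cat > tyre.py <<'E'
from h import *
c=grab("scene"); im=c["im"]; g=cv2.cvtColor(im,cv2.COLOR_RGB2GRAY); hsv=cv2.cvtColor(im,cv2.COLOR_RGB2HSV)
m=cv2.inRange(hsv,(3,120,70),(18,255,255)); m[:,:300]=0;m[:,385:]=0;m[:180]=0;m[232:]=0
x,y=np.nonzero(m)[::-1]; print("orange n",len(x),"bbox",x.min(),x.max(),y.min(),y.max(),"cen",x.mean().round(2),y.mean().round(2))
# lower edge of dark tyre along columns
for u in range(322,352,4):
    col=g[200:240,u].astype(int); d=np.nonzero(col<60)[0]; print(u,200+d.max() if len(d) else None,end="; ")
print()
E
python3 tyre.py; python3 rel.py
```

```text
orange n 267 bbox 318 352 187 211 cen 334.55 199.27
322 222; 326 225; 330 225; 334 225; 338 225; 342 221; 346 220; 350 217; 
clock 17.35 p [ 0.5451 -0.0906  0.23  ] yaw 0.641 wheel_center s mm 49.9 off tool mm [-0.3  4.6 -0.8] Ftool [-7.4 15.1 -8.5] M [-4.17 -1.33  0.61]
```

Emit:
{"fn": "jog_arm", "kwargs": {
  "motion": [
    [0,0,0,0,0.52],
    [0,0,0,0,0.52],
    [0,0,0,0,0.52],
    [0,0,0,0.9,0.52],
    [0,0,0,0.9,0.52],
    [0,0,0,0.9,0.52],
    [0,0,0,0.9,0.52],
    [0,0,0,0.9,0.52],
    [0,0,0,0,0.52]
  ]
}}

```text
clock: 18.25
position: [0.5436, -0.0865, 0.2284]
tool_rot: [3.142, 0.001, 0.279]
force: [0.9, 0.5, 0.3]
grip_width: 0.0446
finger_force: 0.0
```

```bash
python3 tyre.py; python3 rel.py
```

```text
orange n 256 bbox 318 352 187 211 cen 334.89 198.93
322 222; 326 225; 330 225; 334 226; 338 225; 342 220; 346 219; 350 216; 
clock 18.3 p [ 0.5436 -0.0865  0.2285] yaw 0.282 wheel_center s mm 48.7 off tool mm [ 0.5  0.2 -0.3] Ftool [0.2 0.  0. ] M [ 0.02 -0.05 -0.08]
```

Run:
```python
from h import *
c=grab("scene")
tip=np.array([.5484,-.0849,.238]);v=np.array([-.498,-.144,.855]);v/=np.linalg.norm(v);seat=tip-.06*v
a=np.cross(v,[0,0,1]);a/=np.linalg.norm(a);b=np.cross(v,a)
for f in(0,.005,.011,.017):
    for r,z in((.049,.044),(.065,.002)):
        P=np.array([proj(c,seat+v*(f+z)+r*(np.cos(t)*a+np.sin(t)*b)) for t in np.linspace(0,6.28,180)])
        print(f,r,"bbox",P[:,0].min().round(1),P[:,0].max().round(1),P[:,1].min().round(1),P[:,1].max().round(1))
```

```text
0 0.049 bbox 322.2 353.4 192.5 213.4
0 0.065 bbox 324.3 365.4 201.1 229.2
0.005 0.049 bbox 321.3 352.6 191.1 211.9
0.005 0.065 bbox 323.5 364.6 199.8 227.7
0.011 0.049 bbox 320.3 351.6 189.4 210.2
0.011 0.065 bbox 322.5 363.6 198.1 226.0
0.017 0.049 bbox 319.3 350.6 187.6 208.4
0.017 0.065 bbox 321.4 362.7 196.4 224.3
```

The rim and tyre edges (bottom row 225–226) match the model for "resting on the pin"; home would put the bottom row at about 229. Next turning stroke with a slow axial creep, so the pads slip along the boss and hold a gentle preload.

Emit:
{"fn": "jog_arm", "kwargs": {
  "motion": [
    [0,0,0,0.9,0.52],
    [0,0,0,0.9,0.52],
    [0,0,0,0.9,0.52],
    [0,0,0,0.9,0.52],
    [0,0,0,0,0.3],
    [0,0,0,0,0.3],
    [0,0,0,0,0.3],
    [0.01,0,0.02,0,0.3],
    [0.01,0,0.02,0,0.3]
  ]
}}

```text
clock: 19.25
position: [0.5441, -0.0864, 0.2278]
tool_rot: [-3.14, 0.0, -0.007]
force: [-8.0, 5.1, 16.4]
grip_width: 0.0357
finger_force: 18.6
```

```bash
python3 rel.py
```

```text
clock 19.25 p [ 0.5441 -0.0864  0.2278] yaw -0.007 wheel_center s mm 47.9 off tool mm [ 0.6  0.1 -0.3] Ftool [ -8.   -5.1 -16.4] M [ 1.42 -1.63 -0.19]
```

Emit:
{"fn": "jog_arm", "kwargs": {
  "motion": [
    [0.005,0,0.009,-0.5,0.3],
    [0.005,0,0.009,-0.5,0.3],
    [0.005,0,0.009,-0.5,0.3],
    [0.005,0,0.009,-0.5,0.3],
    [0.005,0,0.009,-0.5,0.3]
  ]
}}

```text
clock: 19.75
position: [0.5453, -0.0863, 0.2267]
tool_rot: [-3.141, -0.001, 0.195]
force: [-4.7, 2.5, 14.8]
grip_width: 0.0334
finger_force: 18.6
```

```bash
python3 rel.py; python3 tyre.py
```

```text
clock 19.75 p [ 0.5453 -0.0863  0.2267] yaw 0.195 wheel_center s mm 46.3 off tool mm [ 1.   0.5 -0.6] Ftool [ -4.1  -3.4 -14.8] M [ 0.61 -0.72  0.06]
orange n 220 bbox 318 352 188 209 cen 335.15 198.95
322 223; 326 224; 330 224; 334 225; 338 221; 342 230; 346 218; 350 216;
```

Emit:
{"fn": "jog_arm", "kwargs": {
  "motion": [
    [0.005,0,0.009,-0.5,0.3],
    [0.005,0,0.009,-0.5,0.3],
    [0.005,0,0.009,-0.5,0.3],
    [0.005,0,0.009,-0.5,0.3],
    [0.005,0,0.009,-0.5,0.3]
  ]
}}

```text
clock: 20.3
position: [0.5461, -0.0881, 0.226]
tool_rot: [3.14, -0.001, 0.394]
force: [-6.3, -5.9, 20.5]
grip_width: 0.0329
finger_force: 19.1
```

```bash
python3 rel.py; python3 tyre.py
```

```text
clock 20.3 p [ 0.5461 -0.0881  0.226 ] yaw 0.394 wheel_center s mm 45.6 off tool mm [ 0.5  2.5 -0.5] Ftool [ -8.    3.1 -20.5] M [-0.93 -1.48  0.06]
orange n 259 bbox 319 352 188 211 cen 335.03 199.1
322 222; 326 225; 330 225; 334 225; 338 225; 342 231; 346 219; 350 216;
```

Emit:
{"fn": "jog_arm", "kwargs": {
  "motion": [
    [0.005,0,0.007,-0.5,0.3],
    [0.005,0,0.007,-0.5,0.3],
    [0.005,0,0.007,-0.5,0.3],
    [0.005,0,0.007,-0.5,0.3]
  ]
}}

```text
clock: 20.75
position: [0.5478, -0.0887, 0.2253]
tool_rot: [3.136, -0.003, 0.553]
force: [5.5, -11.7, 11.4]
grip_width: 0.0331
finger_force: 23.7
```

```bash
python3 rel.py; python3 tyre.py
```

```text
clock 20.75 p [ 0.5478 -0.0887  0.2253] yaw 0.553 wheel_center s mm 44.3 off tool mm [ 0.6  3.7 -0.9] Ftool [ -1.5  12.9 -11.3] M [-3.44 -0.51  0.36]
orange n 277 bbox 319 353 188 212 cen 335.08 199.53
322 222; 326 225; 330 225; 334 225; 338 225; 342 230; 346 220; 350 218;
```

Emit:
{"fn": "jog_arm", "kwargs": {
  "motion": [
    [0,0,0,0,0.52],
    [0,0,0,0,0.52],
    [0,0,0,0,0.52]
  ]
}}

```text
clock: 21.1
position: [0.5461, -0.086, 0.2237]
tool_rot: [-3.141, 0.0, 0.553]
force: [0.7, 0.5, -0.0]
grip_width: 0.0446
finger_force: 0.0
```

```bash
python3 rel.py; python3 tyre.py
```

```text
clock 21.1 p [ 0.5461 -0.086   0.2237] yaw 0.553 wheel_center s mm 43.3 off tool mm [ 0.2  0.4 -0.2] Ftool [ 0.9 -0.1  0. ] M [ 0.04 -0.01  0.06]
orange n 253 bbox 320 354 191 213 cen 336.95 202.13
322 222; 326 228; 330 228; 334 227; 338 227; 342 232; 346 229; 350 220;
```

Emit:
{"fn": "jog_arm", "kwargs": {
  "motion": [
    [0,0,0,0.95,0.52],
    [0,0,0,0.95,0.52],
    [-0.02,0,-0.03,0.95,0.52],
    [-0.02,0,-0.03,0.95,0.52],
    [-0.02,0,-0.03,0.95,0.52],
    [-0.02,0,-0.02,0.95,0.52],
    [0,0,0,0.95,0.52],
    [0,0,0,0.95,0.52],
    [0,0,0,0,0.52]
  ]
}}

```text
clock: 22.05
position: [0.5439, -0.0866, 0.227]
tool_rot: [3.141, 0.001, -0.057]
force: [-0.5, -0.7, -0.3]
grip_width: 0.0442
finger_force: 0.0
```

```bash
python3 rel.py; python3 tyre.py
```

```text
clock 22.05 p [ 0.5439 -0.0866  0.227 ] yaw -0.057 wheel_center s mm 47.3 off tool mm [ 0.2  0.4 -0. ] Ftool [-0.5  0.7  0.3] M [-0.    0.02  0.02]
orange n 226 bbox 320 354 191 213 cen 337.69 202.28
322 223; 326 227; 330 228; 334 227; 338 227; 342 232; 346 229; 350 220;
```

The wheel dropped about 3 px (11 mm), the full slot depth. Coming back square and lower, I'll regrip and press it gently home to confirm.

Emit:
{"fn": "jog_arm", "kwargs": {
  "motion": [
    [0,0,0,-0.85,0.52],
    [0,0,0,-0.85,0.52],
    [0,0,0,-0.85,0.52],
    [0,0,0,-0.85,0.52],
    [0,0,0,-0.85,0.52],
    [0.046,0,0.076,0,0.52],
    [0.046,0,0.076,0,0.52],
    [0.046,0,0.076,0,0.52],
    [0,0,0,0,0.3],
    [0,0,0,0,0.3],
    [0,0,0,0,0.3],
    [0,0,0,0,0.3]
  ]
}}

```text
clock: 23.3
position: [0.548, -0.0858, 0.2204]
tool_rot: [3.141, -0.0, 0.284]
force: [2.8, -0.5, -2.9]
grip_width: 0.0335
finger_force: 20.2
```

```bash
python3 rel.py
```

```text
clock 23.3 p [ 0.548  -0.0858  0.2204] yaw 0.284 wheel_center s mm 39.5 off tool mm [ 0.1  0.7 -0.1] Ftool [2.5 1.3 2.9] M [-0.25  0.39 -0.02]
```

Emit:
{"fn": "jog_arm", "kwargs": {
  "motion": [
    [0.008,0,0.014,0,0.3],
    [0.008,0,0.014,0,0.3],
    [0.008,0,0.014,0,0.3],
    [0,0,0,0,0.3]
  ]
}}

```text
clock: 23.7
position: [0.5483, -0.0861, 0.2198]
tool_rot: [-3.141, 0.0, 0.283]
force: [-5.7, -1.4, 13.5]
grip_width: 0.0331
finger_force: 23.1
```

```bash
python3 rel.py; python3 tyre.py
```

```text
clock 23.7 p [ 0.5483 -0.0861  0.2198] yaw 0.283 wheel_center s mm 38.9 off tool mm [ 0.   1.1 -0. ] Ftool [ -5.9  -0.3 -13.5] M [ 0.4  -1.32 -0.16]
orange n 245 bbox 320 354 191 213 cen 336.82 202.1
322 223; 326 227; 330 228; 334 227; 338 227; 342 233; 346 230; 350 220;
```

Firm at once (14 N) with no travel, and the total shift of (+2.0, +3.1) px matches the predicted 11 mm drop. Releasing and retracting along the axle.

Emit:
{"fn": "jog_arm", "kwargs": {
  "motion": [
    [0,0,0,0,0.55],
    [0,0,0,0,0.55],
    [0,0,0,0,0.55],
    [-0.1,0,-0.17,0,0.55],
    [-0.26,0,-0.43,0,0.55],
    [-0.5,0,-0.85,0,0.55],
    [-0.5,0,-0.85,0,0.55],
    [-0.2,0,-1,0,0.55],
    [-0.2,0,-1,0,0.55],
    [-0.6,0,-1,0,0.55],
    [-1,0,-0.5,0,0.55],
    [-1,0,0,0,0.55]
  ]
}}

```text
clock: 24.95
position: [0.4222, -0.1238, 0.3947]
tool_rot: [3.141, -0.002, 0.283]
force: [-1.0, -0.9, 0.2]
grip_width: 0.0471
finger_force: 0.0
```

Emit:
{"fn": "jog_arm", "kwargs": {
  "motion": [
    [0,1,-0.5,0,0.55],
    [0,1,-0.5,0,0.55],
    [0,1,0,0,0.55],
    [0,1,0,0,0.55],
    [0,1,0,0,0.55],
    [0,1,0,0,0.55],
    [0,1,0,0,0.55],
    [0,1,0,0,0.55],
    [0,0,0,0,0.55],
    [0,0,0,0,0.55]
  ]
}}

```text
clock: 25.95
position: [0.4892, -0.3532, 0.4237]
tool_rot: [3.141, 0.0, 0.282]
force: [-1.1, 0.0, -0.7]
grip_width: 0.0468
finger_force: 0.0
```

```bash
python3 tyre.py; python3 -c "
from see import *
view('final',[.56,-.08,.21],(40,30))"
```

```text
orange n 263 bbox 320 354 191 213 cen 336.54 202.17
322 221; 326 226; 330 227; 334 226; 338 225; 342 232; 346 222; 350 220; 
scene origin 299 177 scale 5.0
top origin 283 144 scale 5.0
```

View pics/final.png

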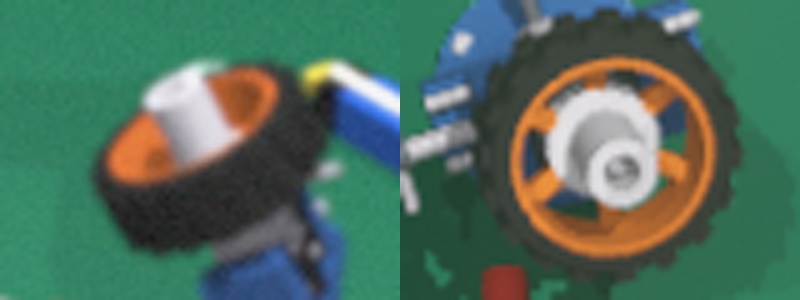

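Final view: the wheel sits tilted on the axle against the flange, with the boss top at scene (333.6,194.6) and top (327.4,178.4). A quick triangulation of that point before handing in.

Run:
```python
from h import *
T=grab("top");S=grab("scene")
tip=np.array([.5484,-.0849,.238]);v=np.array([-.498,-.144,.855]);v/=np.linalg.norm(v);seat=tip-.06*v
P,e=two(T,(327.4,178.4),S,(333.6,194.6)); s=(P-seat)@v
print(P.round(4),e.round(4),"boss top s",s.round(4),"off",np.linalg.norm(P-seat-s*v).round(4))
for s in(.068,.079): print(s,proj(T,seat+s*v).round(1),proj(S,seat+s*v).round(1))
```

```text
[ 0.5438 -0.0879  0.249 ] 0.0027 boss top s 0.0721 off 0.002
0.068 [326.3 177.9] [333.6 195.7]
0.079 [327.1 179.5] [331.7 192.5]
```

The boss top reads 4 mm high, the same bias as in the on-pin reading, and the measured drop is the full 11 mm. So the wheel is home, and I'm handing in.

```bash
python3 -c "
from workcell import bot
print(bot.job_done())"
```

```text
the job is handed in; nothing more can be done
None
```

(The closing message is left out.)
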